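# Tighten the dye shaker's hold-down nut and mix the dye bottles

### The job

Put the long socket extension down the shaker's bore, fully home on the recessed nut, tighten the nut clockwise to its stop, and return the extension to the bottom of its stand. Then, in the order yellow, red, blue, black (skipping any that are not there), take each dye bottle, hold it upright and press it down on the middle of the sprung pad until the pad is fully depressed, keep it down for a second, and stand it in the aluminium tray. At the end all bottles stand upright on the tray's floor, and the jar, brush and green tin have been left alone.

Things in the scene. Friction and masses are not known exactly. Their poses are not given: they have to be found in the camera images.
- shaker: blue press-to-run bottle shaker fixed to the bench, 140 x 220 x 90 mm (x, y, z). Origin: centre of its underside; z up. On its top: the bore with a steel funnel collar at local y = +60 mm, the round black sprung pad at local y = -55 mm
- bore_mouth (a point): centre of the mouth of the steel funnel collar, 98 mm above the bench. The funnel narrows at 45 degrees from 50 mm diameter here to 34 mm diameter 8 mm lower; below that the bore is straight, 34 mm diameter, down to its floor 83 mm below this point
- bore_floor (a point): centre of the floor of the bore, 15 mm above the bench; the socket's foot comes to rest here when fully seated on the nut
- nut_top (a point): centre of the top of the brass hexagonal hold-down nut standing on the bore floor; the point is 16.5 mm above the floor. 19 mm across flats, flats 13 mm high with a 3.5 mm cone on top. Its local x axis (turning with the nut) is square to one flat; z up
- nut (a joint): turn of the nut in rad: grows as it is tightened, CLOCKWISE seen from above; starts loose somewhere between 0 and 0.7 and comes to a hard stop at 3.1 (tight). Friction about 0.08 N m; it stays where it is left
- pad (a joint): how far the sprung pad is pressed down, m: 0 at rest, 0.012 fully depressed (stop). Starts to give at about 4 N, fully down at about 9 N, springs back when let go
- pad_top (a point): centre of the top of the sprung rubber pad (66 mm diameter, flat); moves with it, 108 mm above the bench at rest, 96 mm fully depressed
- pad_home (a point): fixed point: where the centre of the pad's top lies when it is fully depressed, 96 mm above the bench; z up
- extension: socket extension, 190 mm long, about 0.3 kg, upright in its stand. Origin: centre of its foot, z up along it. Foot: hex socket open below, 20.5 mm across flats inside, 21 mm deep, 29 mm outside; about 9 degrees of play either way on the nut. Shaft 14 mm. Red hex grip, 22 mm across flats, 140 to 190 mm above the origin. Local x is square to a flat of both socket and grip
- stand: dark wooden block 64 x 64 x 60 mm fixed to the bench with a steel funnel collar on top (mouth 50 mm diameter, 68 mm above the bench, narrowing to 34 mm at 60 mm) and a hole 34 mm diameter; holds the extension upright. Origin: centre of its underside
- stand_floor (a point): centre of the floor of the stand's hole, 10 mm above the bench; the extension's foot rests here
- tray: shallow aluminium tray for finished bottles, fixed, 260 x 130 mm outside (its x, y), walls 22 mm high and 4 mm thick, inner floor 4 mm up. Origin: centre of its underside
- bottle_yellow: closed yellow dye bottle with white cap, 0.14 to 0.2 kg, squat with a weighted black base: body 58 mm diameter up to 58 mm height, cap 27 mm diameter up to 80 mm. Starts upright on the newspaper. Origin: centre of its underside, z to the cap. May be absent
- bottle_red: closed red dye bottle with white cap, 0.14 to 0.2 kg, squat with a weighted black base: body 58 mm diameter up to 58 mm height, cap 27 mm diameter up to 80 mm. Starts upright on the newspaper. Origin: centre of its underside, z to the cap. May be absent
- bottle_blue: closed blue dye bottle with white cap, 0.14 to 0.2 kg, squat with a weighted black base: body 58 mm diameter up to 58 mm height, cap 27 mm diameter up to 80 mm. Starts upright on the newspaper. Origin: centre of its underside, z to the cap. May be absent
- bottle_black: closed black dye bottle with white cap, 0.14 to 0.2 kg, squat with a weighted black base: body 58 mm diameter up to 58 mm height, cap 27 mm diameter up to 80 mm. Starts upright on the newspaper. Origin: centre of its underside, z to the cap. May be absent
- jar: bystander: glass jar, 56 mm diameter, 55 mm high, between the robot and the shaker; origin centre of underside
- brush: bystander: shoe brush, 50 x 150 x 42 mm, beyond the shaker; origin centre of underside
- cement_tin: bystander: green tin, 70 mm diameter, 90 mm high, beyond the bottles; origin centre of underside
Things that resemble listed ones, but are neither listed nor needed, are in the scene too. Leave any pink look-alike of the bottle_blue alone.

How it is judged (in metres and radians):
On the way, in this order (a step that is already met when the one before it is completed fails the run):
1. the socket is fully home on the nut (horizontal distance between extension and bore_floor below 0.005 m and z of extension in the frame of bore_floor below 0.006 m and angle between extension's own z axis and vertical below 0.12 rad), for 0.2 s.
2. the nut is turned to its stop with the socket on it (all of step 1 and value of joint nut above 3 rad), for 0.2 s.
3. the extension is back at the bottom of its stand and let go (horizontal distance between extension and stand_floor below 0.008 m and z of extension in the frame of stand_floor below 0.008 m and angle between extension's own z axis and vertical below 0.12 rad and contact force between the fingers and extension below 0.5 N), for 0.2 s.
4. the yellow bottle is held upright and presses the pad fully down for half a second (horizontal distance between bottle_yellow and pad_home below 0.018 m and z of bottle_yellow in the frame of pad_home below 0.002 m and angle between bottle_yellow's own z axis and vertical below 0.15 rad and contact force between bottle_yellow and pad above 4 N and contact force between the fingers and bottle_yellow above 2 N), for 0.5 s.
5. the red bottle is held upright and presses the pad fully down for half a second (horizontal distance between bottle_red and pad_home below 0.018 m and z of bottle_red in the frame of pad_home below 0.002 m and angle between bottle_red's own z axis and vertical below 0.15 rad and contact force between bottle_red and pad above 4 N and contact force between the fingers and bottle_red above 2 N), for 0.5 s.
6. the blue bottle is held upright and presses the pad fully down for half a second (horizontal distance between bottle_blue and pad_home below 0.018 m and z of bottle_blue in the frame of pad_home below 0.002 m and angle between bottle_blue's own z axis and vertical below 0.15 rad and contact force between bottle_blue and pad above 4 N and contact force between the fingers and bottle_blue above 2 N), for 0.5 s.
7. the black bottle is held upright and presses the pad fully down for half a second (horizontal distance between bottle_black and pad_home below 0.018 m and z of bottle_black in the frame of pad_home below 0.002 m and angle between bottle_black's own z axis and vertical below 0.15 rad and contact force between bottle_black and pad above 4 N and contact force between the fingers and bottle_black above 2 N), for 0.5 s.
At the end, for the whole second after the job is handed in: the nut is at its stop (over 3.0 rad), the extension stands in the stand (foot within 8 mm of the floor's centre, tilt under 0.12 rad), and every bottle present stands in the tray, on its floor, upright within 0.1 rad and at rest (value of joint nut above 3 rad and horizontal distance between extension and stand_floor below 0.008 m and z of extension in the frame of stand_floor below 0.008 m and angle between extension's own z axis and vertical below 0.12 rad and x of bottle_yellow in the frame of tray between -0.105 and 0.105 m and y of bottle_yellow in the frame of tray between -0.04 and 0.04 m and z of each of bottle_yellow, bottle_red, bottle_blue, bottle_black in the frame of tray below 0.008 m and angle between each of bottle_yellow, bottle_red, bottle_blue, bottle_black's own z axis and vertical below 0.1 rad and linear speed of each of bottle_yellow, bottle_red, bottle_blue, bottle_black below 0.02 m/s and x of bottle_red in the frame of tray between -0.105 and 0.105 m and y of bottle_red in the frame of tray between -0.04 and 0.04 m and x of bottle_blue in the frame of tray between -0.105 and 0.105 m and y of bottle_blue in the frame of tray between -0.04 and 0.04 m and x of bottle_black in the frame of tray between -0.105 and 0.105 m and y of bottle_black in the frame of tray between -0.04 and 0.04 m); the robot touches nothing.
It fails at once if the jar is moved more than 30 mm (distance of jar from where it was at the start of the episode above 0.03 m).
It fails at once if the brush is moved more than 30 mm (distance of brush from where it was at the start of the episode above 0.03 m).
It fails at once if the cement tin is moved more than 30 mm (distance of cement_tin from where it was at the start of the episode above 0.03 m).
Of bottle_yellow, bottle_red, bottle_blue, bottle_black only 2 to 3 are there at a start; the rules pass over those that are not, and their reading is None.
At some moment in a run one of bottle_yellow, bottle_red, bottle_blue, bottle_black may be knocked a few centimetres aside while the robot is not near it.
It also fails if it takes over 210 s, if anything falls off the work surface, if the arm or the gripper's body presses on something with over 40 N, if the wrist force passes 120 N, or if a joint passes its speed limit or range.

### The arm

A 6-joint arm with a two-finger parallel gripper is mounted at the origin on the work surface. World frame = base frame: x ahead of the robot, y to its left, z up, the work surface at z = 0. Lengths are in mm, angles in rad, forces in N, time in s.
With the tool pointing down it reaches from about 425 to 1125 mm from the base axis. Payload 14.9 kg.
Tool frame: the origin (TCP) lies midway between the tips of the shut fingers; the grasp point (between the pads) lies tcp_to_grasp behind it (tcp_to_grasp is the distance from the TCP to the grasp point, in mm); z points along the fingers, y is the line along which they close (so a half turn about z gives the same grasp; the last joint's range is limited). The gripper opens to 91 mm and grips with 3 to 60 N. Pads are 32 mm wide; open, the fingers measure 118 mm over their backs; the gripper's body (76 mm by 178 mm) begins 60 mm behind the grasp point.
Start: joints at [1.121, 0.379, 1.734, -0, 1.028, -0.033], TCP at [283.394, 640.083, 213.932] pointing down, gripper open.
Joint ranges: [-2.77, 2.77], [-0.74, 2.19], [0, 2.66], [-1.06, 4.2], [0.31, 2.87], [-3.08, 3.08]. Speed limits (rad/s): [1.89, 1.89, 2.39, 3.14, 3.14, 3.14].

### API

Orientations are given as a rotation vector (axis times angle).
In Python, from bench import goto, move_linear, movej, grip, wait, solve_ik, snapshot, camera_params, IKError, sign_off, current_t, current_q, current_joint_velocities, current_joint_efforts, current_eef_pos, current_tool_rot, current_contact_force, current_torque, current_gripper_width, current_grasp_force, tcp_to_grasp gives the robot as it stands. Calls block until the motion is done:
- goto(position, orientation): joint-space move of the TCP to a pose.
- move_linear(position, speed=150, frame=None, f_stop=None): straight line of the TCP; frame=None keeps the orientation; speed is the mean speed in mm/s. With f_stop (N) it stops when the force on the tool has changed by that much, and returns True; else False.
- movej(angles): joint-space move.
- grip(opening, force=None): finger opening in mm; force is the grip in N (None keeps the last); returns when the fingers have stopped.
- wait(seconds).
- solve_ik(position, orientation): joint angles nearest the present ones, or None.
- snapshot(name): name is "scene" or "top" or "wrist"; returns the picture (480x640x3 uint8, blue, green, red); there is no depth.
- camera_params(name): a dict with "mtx" (3x3 intrinsics, pixels), "position" and "attitude" of the camera in the world. Camera axes: x right, y down, z forward; pixel columns grow to the right and rows downward; lengths in mm; the calibration is good to about 2 mm. A picture is of the moment at which its call begins: read the wrist's pose just before it. camera_params takes no time and is no camera call; for the wrist camera it gives the pose at the moment of the call.
A pose or a line that the arm cannot do raises IKError and nothing moves.
- sign_off(): hands the job in; it is judged then, once.
Readings, each from a call of its own:
- current_t(): time.
- current_q(): joint angles.
- current_joint_velocities(): joint speeds.
- current_joint_efforts(): joint torques, N m.
- current_eef_pos(): TCP position.
- current_tool_rot(): TCP orientation.
- current_contact_force(): force on the tool from outside, world axes, zero at the start.
- current_torque(): the same for the moment, N m.
- current_gripper_width(): finger opening in mm.
- current_grasp_force(): force on a finger pad.
Only numpy, scipy, OpenCV 4.12 (cv2) and the standard library are available. Lean on these libraries where they do the work, as an engineer would, in place of code of your own. Each camera call takes 0.05 s, during which the arm holds its last target. There are 200 camera calls.

## Working session

There is one attempt and no reset: what is moved stays moved. The work goes in short steps, each a Python script; the robot and the scene stay as the last script left them, time stands still between calls to the robot, and variables do not carry over. Pictures are saved under pics/ and viewed, at most 14 in all, crops included, and the job is handed in when it is done.

```bash
ls; mkdir -p pics; python3 - <<'E'
from bench import *
import cv2, bench
for n in("scene","top","wrist"):
    p=camera_params(n); print(n,p); cv2.imwrite(f"pics/{n}0.png",snapshot(n))
print(tcp_to_grasp, current_t(), current_tool_rot(), current_contact_force())
E
```

```text
pics
scene {'mtx': array([[521.86815831,   0.        , 316.99125232],
       [  0.        , 521.86815831, 234.55089927],
       [  0.        ,   0.        ,   1.        ]]), 'position': array([1269.28405895,  228.42588657,  816.33834943]), 'attitude': array([-1.4674436 , -2.10153234,  0.8907751 ])}
top {'mtx': array([[471.08790543,   0.        , 316.37679802],
       [  0.        , 471.08790543, 239.41131241],
       [  0.        ,   0.        ,   1.        ]]), 'position': array([ 495.5815551 ,  -26.62896823, 1059.21945038]), 'attitude': array([-2.13705449,  2.19216559, -0.1748717 ])}
wrist {'mtx': array([[416.69590272,   0.        , 323.70740356],
       [  0.        , 416.69590272, 235.14022717],
       [  0.        ,   0.        ,   1.        ]]), 'position': array([213.48814555, 669.85108637, 383.86133642]), 'attitude': array([2.4332907 , 1.58338853, 0.21636385])}
18.8 0.15 [-6.49984958e-01 -3.07341779e+00  1.20914528e-03] [ 0.45546513  0.17804568 -0.11872803]
```

View pics/top0.png

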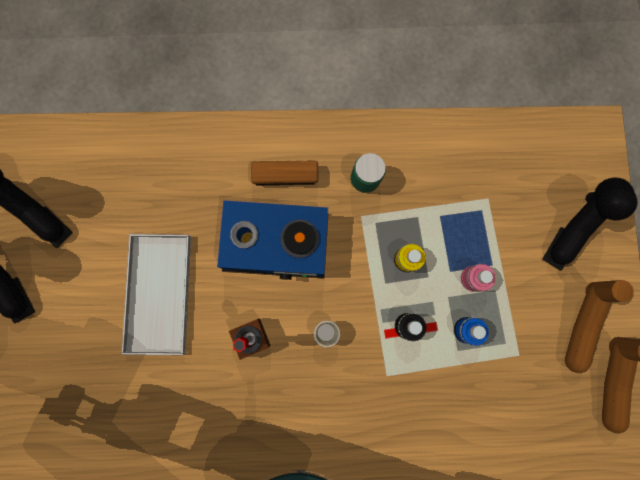

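View pics/scene0.png

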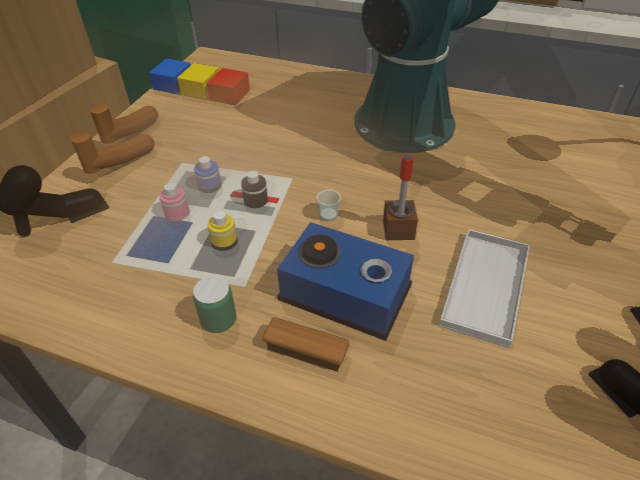

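The top view shows the tray at (156,294), shaker bore at (243,235), pad at (300,238), stand and extension at (250,338) and jar at (327,334). The bottles are yellow (411,258), black (411,327) and blue (474,331), with a pink look-alike at (480,278). There is no red bottle, only a flat red strip at (390,330). The scene view agrees, so I'll do the rough localisation from these.

```bash
cat > h.py <<'E'
from bench import *
import numpy as np, cv2
from scipy.spatial.transform import Rotation as R
def cam(n):
    p=camera_params(n); return p["mtx"],np.array(p["position"]),R.from_rotvec(p["attitude"]).as_matrix()
def ray(c,u,v,z):
    K,p,A=c; d=A@np.linalg.solve(K,[u,v,1.]); return p+d*(z-p[2])/d[2]
def proj(c,P):
    K,p,A=c; q=K@(A.T@(np.array(P,float)-p)); return q[:2]/q[2]
def down(yaw):  # tool z down, tool y axis at world angle yaw (deg)
    a=np.radians(yaw); y=np.array([np.cos(a),np.sin(a),0]); z=np.array([0,0,-1.])
    return R.from_matrix(np.column_stack([np.cross(y,z),y,z])).as_rotvec()
def shot(n,name=None):
    c=cam(n); im=snapshot(n)
    if name: cv2.imwrite(f"pics/{name}.png",im)
    return c,im
E
python3 - <<'E'
from h import *
c=cam("top")
for n,u,v,z in [("bore",243.5,235,98),("pad",300,238,108),("yel",414,257,80),("blu",480,332,80),("blk",413,327,80),("pink",484,278,80),
 ("jar",327,333,55),("tin",370,165,90),("brush",284,172,42),("extgrip",239,346,200),("stand",252,338,68),("sh1",222,201,90),("sh2",329,207,90),("sh3",326,275,90),("sh4",218,269,90),
 ("t1",131,235,22),("t2",189,236,22),("t3",185,354,22),("t4",123,353,22)]:
    print(n,ray(c,u,v,z).round(1))
print(cam("wrist"),R.from_rotvec(current_tool_rot()).as_matrix().round(3))
for P in ([420,100],[440,130],[520,130],[520,0],[480,-230],[560,-230],[500,350]):
  print(P,[(y,s.round(2)) if (s:=solve_ik([*P,260],down(y))) is not None else None for y in (0,90)])
E
```

```text
bore [637.4  94.6  98. ]
pad [627.  -21.3 108. ]
yel [ 585.  -259.3   80. ]
blu [ 426.5 -387.6   80. ]
blk [ 440.6 -249.3   80. ]
pink [ 537.2 -404.3   80. ]
jar [432. -73.  55.]
tin [ 782.8 -173.6   90. ]
brush [784.7  11.2  42. ]
extgrip [422.9  91.  200. ]
stand [427.1  82.3  68. ]
sh1 [711.3 139.8  90. ]
sh2 [693.7 -83.5  90. ]
sh3 [551.4 -72.9  90. ]
sh4 [569.4 148.1  90. ]
t1 [654.4 351.   22. ]
t2 [649.1 224.1  22. ]
t3 [394.5 230.4  22. ]
t4 [400.5 361.5  22. ]
(array([[416.69590272,   0.        , 323.70740356],
       [  0.        , 416.69590272, 235.14022717],
       [  0.        ,   0.        ,   1.        ]]), array([213.50257506, 669.88102546, 383.94773199]), array([[ 0.40525633,  0.88023361,  0.24689287],
       [ 0.9142019 , -0.38976111, -0.11100071],
       [-0.00147732,  0.27069367, -0.9626644 ]])) [[-0.914  0.405 -0.   ]
 [ 0.405  0.914 -0.001]
 [ 0.    -0.001 -1.   ]]
[420, 100] [(0, array([ 0.18, -0.13,  2.22, -0.  ,  1.05,  0.18])), (90, array([ 0.18, -0.13,  2.22, -0.  ,  1.05, -1.39]))]
[440, 130] [(0, array([ 0.24, -0.08,  2.17, -0.  ,  1.05,  0.24])), (90, array([ 0.24, -0.08,  2.17, -0.  ,  1.05, -1.33]))]
[520, 130] [(0, array([ 0.2 ,  0.06,  2.04, -0.  ,  1.04,  0.2 ])), (90, array([ 0.2 ,  0.06,  2.04, -0.  ,  1.04, -1.37]))]
[520, 0] [(0, array([-0.04,  0.03,  2.06, -0.  ,  1.04, -0.04])), (90, array([-0.04,  0.03,  2.06, -0.  ,  1.04, -1.62]))]
[480, -230] [(0, array([-0.49,  0.06,  2.04, -0.  ,  1.04, -0.49])), (90, array([-0.49,  0.06,  2.04,  0.  ,  1.04, -2.06]))]
[560, -230] [(0, array([-0.43,  0.18,  1.9 , -0.  ,  1.06, -0.43])), (90, array([-0.43,  0.18,  1.9 ,  0.  ,  1.06, -2.  ]))]
[500, 350] [(0, array([ 0.57,  0.19,  1.89, -0.  ,  1.06,  0.57])), (90, array([ 0.57,  0.19,  1.89, -0.  ,  1.06, -1.  ]))]
```

```bash
python3 - <<'E'
from h import *
from h import _ if False else cv2
E
python3 - <<'E'
from h import *
def crop(im,c,P,r,name,s):
    u,v=proj(c,P).round().astype(int); x0,y0=max(u-r,0),max(v-r,0)
    k=cv2.resize(im[y0:v+r,x0:u+r],None,fx=s,fy=s,interpolation=cv2.INTER_CUBIC); cv2.imwrite(f"pics/{name}.png",k); print(name,"origin",x0,y0,"scale",s)
grip(0)
goto([503,82,290],down(90)); wait(.3)
c,im=shot("wrist","st"); np.savez("st.npz",K=c[0],p=c[1],A=c[2]); crop(im,c,[427,82,140],90,"stc",3)
goto([713,94,200],down(90)); move_linear([713,94,135]); wait(.3)
c,im=shot("wrist","bo"); np.savez("bo.npz",K=c[0],p=c[1],A=c[2]); crop(im,c,[637,94,60],60,"boc",5)
print(current_t())
E
```

```text
stc origin 235 29 scale 3
boc origin 266 58 scale 5
5.8833  File "<stdin>", line 2
    from h import _ if False else cv2
                    ^^
SyntaxError: invalid syntax
```

```bash
python3 -c "
import cv2,numpy as np
a=cv2.imread('pics/stc.png');b=cv2.imread('pics/boc.png');print(a.shape,b.shape)
h=500;cv2.imwrite('pics/both.png',np.hstack([cv2.resize(a,(400,400)),cv2.resize(b,(400,400))]))"
```

```text
(540, 540, 3) (600, 600, 3)
```

View pics/boc.png

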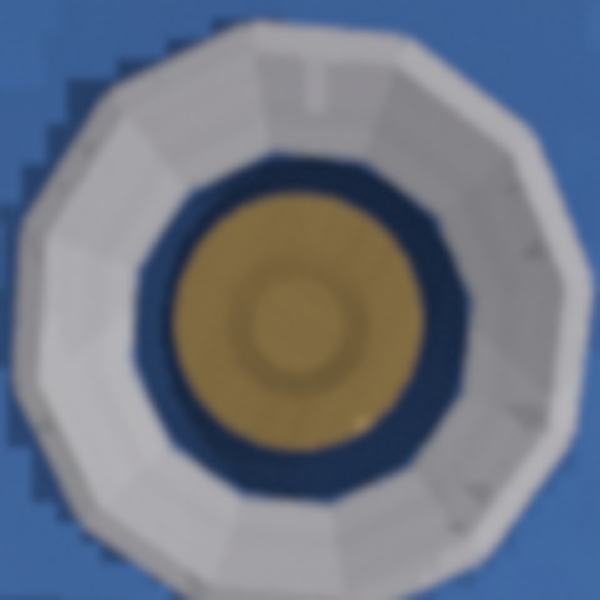

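View pics/stc.png

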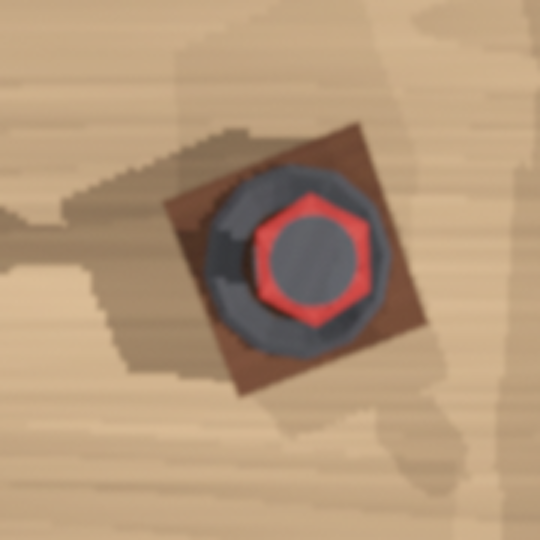

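The stand crop shows the extension's red hex grip, with corners at about (312,195) and (315,325), in a dark collar. The bore crop shows a brass disc with a faint nut ring at (297,322). I'll stretch the contrast to read the hex.

```bash
python3 - <<'E'
from h import *
# average several frames to kill noise
ims=[snapshot("wrist").astype(float) for _ in range(6)]
m=np.mean(ims,0); np.save("bo_mean.npy",m)
x0,y0=266,58
k=m[y0+28:y0+100,x0+24:x0+96]
k=cv2.resize(k,None,fx=8,fy=8,interpolation=cv2.INTER_CUBIC)
g=k.mean(2); lo,hi=60,130; print(np.percentile(g,[5,25,50,75,95]))
g=np.clip((g-75)/(115-75)*255,0,255).astype(np.uint8)
cv2.imwrite("pics/nut1.png",g)
# radial profile hue: polar unwrap about nut centre
c=np.array([x0+297/5,y0+322/5]); 
for r in (8,10,11,12,13,14,15,16,17):
    a=np.radians(np.arange(0,360,10)); mp=(c[:,None]+r*np.array([np.cos(a),np.sin(a)])).astype(np.float32)
    v=cv2.remap(m.astype(np.float32),mp[0][None],mp[1][None],cv2.INTER_LINEAR)[0].mean(1); f=np.fft.fft(v)
    print(r,v.mean().round(1),"6-fold amp",(abs(f[6])/18).round(2),"phase",np.degrees(np.angle(f[6])).round(0), v.round(0)[:18])
E
```

```text
[ 43.68216874  64.293993    97.57965197 128.98687883 168.57178039]
8 98.2 6-fold amp 0.11 phase 17.0 [ 98.  98.  98.  98.  98.  98.  99. 100. 100. 100. 101. 101. 101. 100.
 100. 100.  99.  99.]
10 91.4 6-fold amp 0.04 phase -124.0 [90. 90. 90. 89. 90. 90. 90. 91. 92. 93. 93. 93. 93. 92. 92. 92. 91. 91.]
11 89.5 6-fold amp 0.22 phase -146.0 [88. 88. 88. 87. 86. 86. 86. 87. 88. 88. 88. 88. 88. 88. 89. 89. 89. 89.]
12 89.2 6-fold amp 0.3 phase -150.0 [87. 88. 88. 87. 85. 85. 85. 85. 86. 86. 86. 86. 87. 87. 88. 88. 88. 89.]
13 90.1 6-fold amp 0.42 phase -161.0 [89. 89. 89. 87. 86. 86. 85. 85. 86. 86. 86. 86. 86. 87. 88. 89. 89. 90.]
14 92.1 6-fold amp 0.2 phase -165.0 [92. 92. 91. 90. 89. 88. 87. 87. 87. 87. 88. 87. 88. 89. 90. 91. 92. 92.]
15 94.9 6-fold amp 0.24 phase 29.0 [97. 96. 95. 93. 93. 93. 92. 92. 91. 90. 91. 90. 91. 93. 93. 94. 95. 95.]
16 97.2 6-fold amp 0.49 phase 23.0 [99. 99. 98. 96. 97. 97. 97. 96. 94. 93. 95. 94. 95. 96. 96. 96. 97. 97.]
17 98.4 6-fold amp 0.4 phase 23.0 [100.  99.  99.  98.  98.  98.  99.  99.  97.  96.  97.  96.  98.  98.
  98.  97.  97.  98.]
```

View pics/nut1.png

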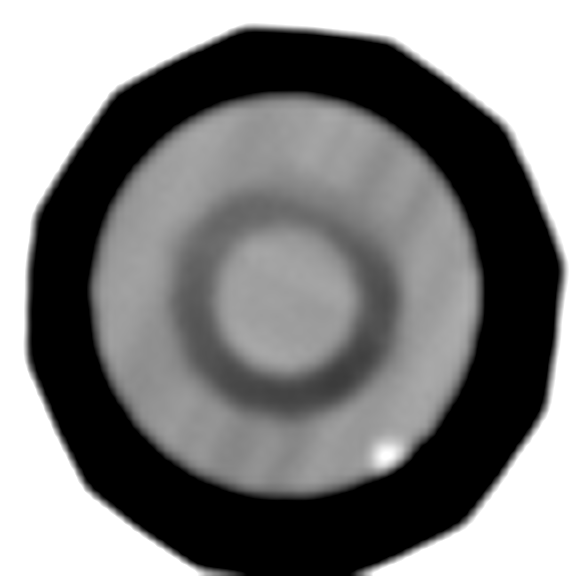

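```bash
python3 - <<'E'
from h import *
L=lambda f:(lambda d:(d["K"],d["p"],d["A"]))(np.load(f))
b=L("bo.npz"); print("mouth",ray(b,266+305/5,58+312/5,98).round(1),"nut",ray(b,325.75,123.4,31.5).round(1),"floor",ray(b,290+286/8,86+294/8,15).round(1))
s=L("st.npz"); im=cv2.imread("pics/st.png"); 
q=np.array([ray(s,235+x/3,29+y/3,60)[:2] for x,y in((163,203),(360,122),(428,323),(240,396))]); print("stand sq",q.round(1).tolist(),q.mean(0).round(1))
h=cv2.cvtColor(im,cv2.COLOR_BGR2HSV); m=((h[...,1]>150)&(h[...,2]>120)&((h[...,0]<8)|(h[...,0]>172))).astype(np.uint8)
cs,_=cv2.findContours(m,cv2.RETR_EXTERNAL,cv2.CHAIN_APPROX_NONE); k=max(cs,key=cv2.contourArea); 
w=np.array([ray(s,u,v,200)[:2] for u,v in cv2.convexHull(k)[:,0]],np.float32); print("area",cv2.contourArea(k))
ctr=np.array(cv2.minEnclosingCircle(w)[0]); print("grip ctr",ctr.round(1),"R",cv2.minEnclosingCircle(w)[1])
e=np.roll(w,-1,0)-w; z=(e[:,0]+1j*e[:,1]); z/=0.0+1; ph=np.sum(abs(z)*(z/abs(z))**6); print("edge dir mod60",np.degrees(np.angle(ph))/6)
E
```

```text
mouth [638.1  94.5  98. ] nut [640.4  94.2  31.5] floor [640.2  94.2  15. ]
stand sq [[407.8, 49.6], [384.8, 109.1], [443.4, 131.5], [465.9, 72.7]] [425.5  90.7]
area 1164.5
grip ctr [425.2  90. ] R 12.459858894348145
edge dir mod60 2.8403862
```

```bash
python3 - <<'E'
from h import *
Y=92.8
move_linear([713,94,280]); grip(60,60)
goto([425.3,90.4,260],down(Y)); move_linear([425.3,90.4,156.2],speed=80); grip(0,60); wait(.2)
print("w",current_gripper_width(),"F",current_grasp_force(),current_contact_force())
move_linear([425.3,90.4,285],speed=100)
goto([638.3,94.4,285],down(Y)); wait(.3)
f0=current_contact_force(); print("w",current_gripper_width(),f0, current_torque())
cv2.imwrite("pics/held.png",snapshot("wrist")); cv2.imwrite("pics/held_s.png",snapshot("scene"))
# foot height = tcpz -146.2 ; stop at floor z=15 -> tcp 161.2
t=move_linear([638.3,94.4,200],speed=60,f_stop=6); print(t,current_eef_pos(),np.array(current_contact_force())-f0)
if not t:
    t=move_linear([638.3,94.4,160],speed=30,f_stop=6); print(t,current_eef_pos(),np.array(current_contact_force())-f0)
print(current_q(),current_t())
E
```

```text
w 21.32960491465451 F 59.988181354128756 [-0.26914092  0.7306017  -0.62224999]
w 21.280121837724806 [-0.23330377 -0.89090562 -2.88683903] [ 0.06709912  0.01595383 -0.05552355]
False [638.5186524   94.41081114 200.39730077] [ 0.02779165  0.59108192 -1.17089063]
True [638.29125352  94.41457299 172.82222435] [ 3.83120218  1.4357778  -2.16576315]
[ 1.10720101e-01  3.44610787e-01  1.86853639e+00  4.22204375e-05
  9.28432231e-01 -1.50897188e+00] 16.8667
```

```bash
python3 - <<'E'
from h import *
x,y=639.8,94.4; Y=92.8
for k in range(7):
    z=current_eef_pos()[2]
    if k: move_linear([x,y,177],speed=60)
    Yk=Y-10*k
    move_linear([x,y,177],speed=40,frame=down(Yk)); wait(.2); f0=np.array(current_contact_force())
    t=move_linear([x,y,160],speed=25,f_stop=6); wait(.1)
    print(k,Yk,t,np.round(current_eef_pos(),1),(np.array(current_contact_force())-f0).round(1),np.round(current_torque(),2))
    if current_eef_pos()[2]<165: break
print(current_q(),current_gripper_width(),current_t())
E
```

```text
0 92.8 True [639.6  94.4 161.2] [0.6 0.4 9.5] [0.03 0.13 0.  ]
[ 1.10508400e-01  3.61712053e-01  1.86987116e+00 -1.45577018e-07
  9.10673579e-01 -1.50916017e+00] 21.530230206423962 18.0417
```

```bash
python3 - <<'E'
from h import *
wait(.3)
q=np.array(current_q()); q0=q[5]; t0=current_torque()[2]
while q[5]<2.0:
    q[5]+=0.1; movej(q); a=current_torque()[2]-t0
    print(round(q[5]-q0,2),round(a,2),round(current_q()[5]-q0,3),end=' | ')
    if abs(a)>1.0: break
wait(.4)
print(); print(np.round(current_eef_pos(),1),current_gripper_width(),np.round(current_contact_force(),1),current_torque(),current_t())
E
```

```text
0.1 -0.05 0.098 | 0.2 -0.05 0.195 | 0.3 -0.04 0.295 | 0.4 -0.03 0.394 | 0.5 -0.09 0.494 | 0.6 -0.02 0.594 | 0.7 -0.09 0.694 | 0.8 -0.04 0.794 | 0.9 -0.08 0.894 | 1.0 -0.06 0.994 | 1.1 -0.09 1.094 | 1.2 -0.04 1.194 | 1.3 -0.06 1.294 | 1.4 -0.05 1.394 | 1.5 -0.03 1.494 | 1.6 -0.05 1.594 | 1.7 -0.08 1.694 | 1.8 -0.07 1.794 | 1.9 -0.07 1.894 | 2.0 -0.08 1.994 | 2.1 -0.09 2.094 | 2.2 -0.03 2.194 | 2.3 -0.08 2.294 | 2.4 -0.06 2.394 | 2.5 -0.07 2.495 | 2.6 -0.05 2.595 | 2.7 -0.07 2.695 | 2.8 -0.08 2.795 | 2.9 -0.03 2.895 | 3.0 0.04 2.995 | 3.1 -0.06 3.095 | 3.2 0.2 3.195 | 3.3 0.12 3.295 | 3.4 -0.08 3.395 | 3.5 -0.02 3.495 | 3.6 -0.07 3.594 | 
[639.7  94.4 161.2] 21.462428987308957 [0.5 3.8 3.3] [ 1.18983808 -0.13345611  0.01896681] 27.7417
```

```bash
python3 - <<'E'
from h import *
c,im=shot("wrist"); a=im; b=snapshot("scene")
u,v=proj(cam("scene"),[640,94,150]).astype(int); print(u,v)
k=cv2.resize(b[v-90:v+60,u-75:u+75],(480,480),interpolation=cv2.INTER_CUBIC)
g=proj(c,[640,94,200]).astype(int); print(g)
x0=max(0,min(640-160,g[0]-80)); y0=max(0,min(480-240,g[1]-120))
cv2.imwrite("pics/turn.png",np.hstack([cv2.resize(a[y0:y0+240,x0:x0+160],(320,480)),k]))
E
```

```text
377 248
[321 342]
```

View pics/turn.png

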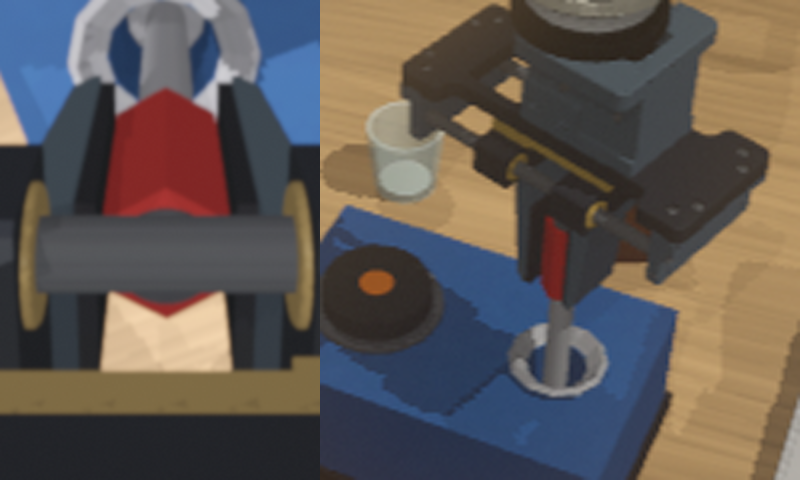

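The wrist view shows the grip's flats still square in the fingers at about (167,165). The socket stays down the bore at (558,365), upright. I'll turn a little further in fine steps, logging torque and finger width, to confirm the stop.

```bash
python3 - <<'E'
from h import *
q=np.array(current_q()); q0=q[5]
def tz(): 
    return round(float(np.mean([current_torque()[2] for _ in range(5)])),3)
for i in range(12):
    q[5]+=0.05; movej(q); wait(.05)
    print(round(q[5]-q0,2),tz(),round(current_gripper_width(),2),round(current_joint_efforts()[5],3),np.round(current_contact_force(),1)[:3])
E
```

```text
0.05 -0.011 21.72 0.068 [-0.1  2.9  2.6]
0.1 -0.02 21.37 0.091 [1.3 2.4 3.7]
0.15 0.038 21.49 0.098 [-0.7  4.3  3.6]
0.2 0.026 21.51 0.053 [0.2 5.7 2.4]
0.25 -0.045 21.58 0.065 [1.7 4.7 1.6]
0.3 -0.012 21.8 0.064 [1.1 5.5 1.6]
0.35 0.02 21.7 0.065 [2.6 4.9 0.5]
0.4 0.106 21.62 0.141 [1.6 5.3 2. ]
0.45 0.187 21.42 0.249 [2.  5.8 2.8]
0.5 0.086 21.58 0.174 [2.6 5.2 2.2]
0.55 -0.121 21.49 -0.067 [1.6 5.6 1.7]
0.6 0.195 21.73 0.284 [0.8 4.7 6.8]
```

```bash
python3 - <<'E'
from h import *
q=np.array(current_q()); q[5]-=0.12; movej(q); wait(.3)
print("tz",current_torque()[2],np.round(current_contact_force(),1))
p=np.array(current_eef_pos()); move_linear([p[0],p[1],285],speed=80); wait(.2)
print("tz",current_torque()[2],np.round(current_contact_force(),1),current_gripper_width())
# look at bore from the side while holding? first look at held tool
rot=current_tool_rot(); Rm=R.from_rotvec(rot).as_matrix(); print("yaw",np.degrees(np.arctan2(Rm[1,1],Rm[0,1])))
c,im=shot("wrist","heldnow"); cv2.imwrite("pics/hn.png",cv2.resize(im[200:480,220:420],(400,560)))
E
```

```text
tz 0.43508133996059734 [1.1 5.  2. ]
tz -0.013715796869122453 [ 0.8  0.2 -4. ] 21.72690860709102
yaw -140.83290378792458
```

View pics/hn.png

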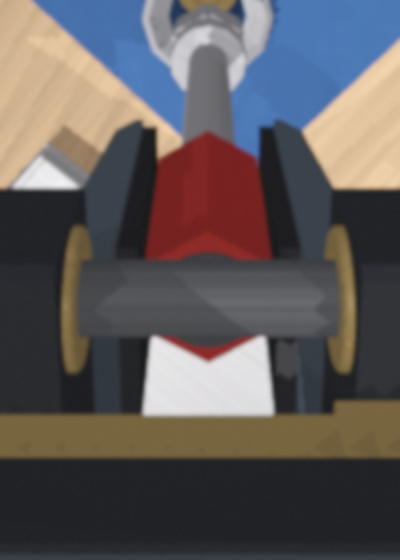

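The grip is still square in the fingers at about (208,190), with the socket hanging clear at (208,50). Next I'll return it to the stand, then re-image the bore mark to check that the nut turned.

```bash
python3 - <<'E'
from h import *
sx,sy=425.3,90.4
r=current_tool_rot()
goto([sx,sy,285],down(92.8-180)); wait(.2)
print("q6",current_q()[5])
t=move_linear([sx,sy,165],speed=80,f_stop=8); print(t,np.round(current_eef_pos(),1))
t=move_linear([sx,sy,154],speed=25,f_stop=5); wait(.1); print(t,np.round(current_eef_pos(),1),np.round(current_contact_force(),1),current_t())
E
```

```text
q6 1.6786935730440056
False [425.6  90.4 165.4]
True [425.7  90.5 156.2] [-1.4 -0.7  8. ] 37.1583
```

```bash
python3 - <<'E'
from h import *
grip(50); wait(.4); move_linear([425.3,90.4,285],speed=150)
c,im=shot("wrist"); grip(0)
goto([713,94,200],down(90)); move_linear([713,94,135]); wait(.3)
m=np.mean([snapshot("wrist").astype(float) for _ in range(4)],0); m0=np.load("bo_mean.npy")
f=lambda m:np.clip((cv2.resize(m[86:158,290:362],(400,400),interpolation=cv2.INTER_CUBIC).mean(2)-75)/50*255,0,255).astype(np.uint8)
cv2.imwrite("pics/cmp.png",np.hstack([f(m0),f(m)]))
move_linear([713,94,280]); print(current_t())
E
```

```text
44.9417
```

View pics/cmp.png

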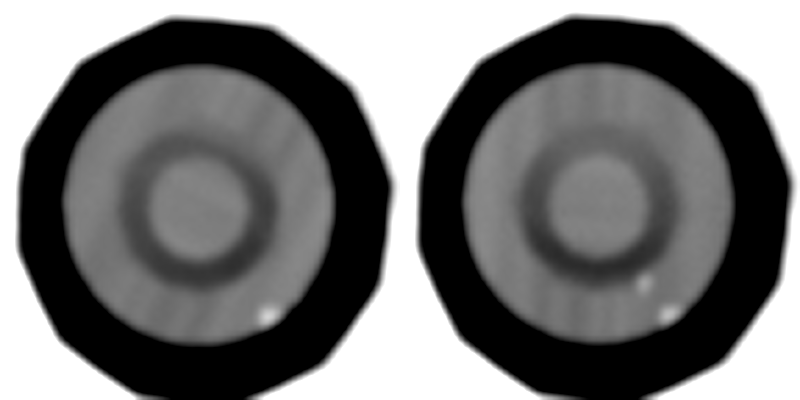

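The before/after crops show the brass disc's brushed grain turned from about 63° to 90°. That is a 153° (2.67 rad) clockwise turn, which fits a start at about 0.43 and a stop at 3.1. On to the bottles.

```bash
cat >> h.py <<'E'
def caps(im,c):
    """white caps on the newspaper area of the top picture -> list of (px, xy, body hue, sat, val)"""
    h=cv2.cvtColor(im,cv2.COLOR_BGR2HSV); out=[]
    m=((h[...,1]<45)&(h[...,2]>225)).astype(np.uint8); m[:,:340]=0; m[:195]=0; m[390:]=0; m[:,530:]=0
    m=cv2.morphologyEx(m,cv2.MORPH_OPEN,np.ones((3,3),np.uint8))
    n,l,s,ct=cv2.connectedComponentsWithStats(m)
    for i in range(1,n):
        if 60<s[i,4]<350 and max(s[i,2:4])<22:
            P=ray(c,*ct[i],80); b=proj(c,[*P[:2],58]).round().astype(int)
            yy,xx=np.ogrid[:480,:640]; ring=(abs(np.hypot(xx-b[0],yy-b[1])-11)<2)&(l!=i)
            out.append((ct[i].round(1),s[i,4],P.round(1),np.median(im[ring],0)))
    return out
E
python3 - <<'E'
from h import *
c,im=shot("top","top1"); 
for o in caps(im,c): print(*o)
k=im[195:385,355:525]; cv2.imwrite("pics/news.png",cv2.resize(k,None,fx=3,fy=3,interpolation=cv2.INTER_CUBIC))
E
```

```text
[427.2 241.2] 112 [ 617.7 -289.2   80. ] [145. 167. 175.]
[486.2 276.4] 111 [ 540.5 -409.1   80. ] [152.5 129.  230. ]
```

View pics/news.png

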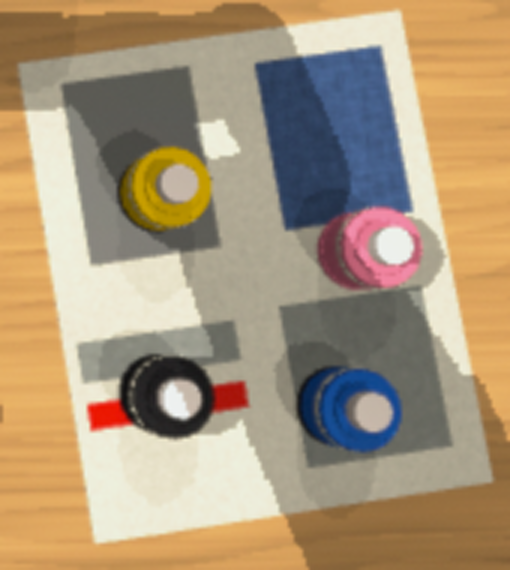

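The crop shows yellow at (167,187), black at (167,396) and blue at (350,408). Blue has two candidates, (350,408) and (370,248). The second is pink, the look-alike to avoid, so the saturated blue one at (350,408) is the one meant.

```bash
cat >> h.py <<'E'
def find(col,name=None):
    c,im=shot("top",name); h=cv2.cvtColor(im,cv2.COLOR_BGR2HSV); H,S,V=(h[...,i].astype(int) for i in range(3))
    m={"yellow":(H>18)&(H<34)&(S>190)&(V>90),"blue":(H>100)&(H<122)&(S>190)&(V>60),"black":(V<55)&(S<120)}[col].astype(np.uint8)
    roi=np.zeros_like(m); roi[205:385,355:525]=1; m=cv2.morphologyEx(m*roi,cv2.MORPH_OPEN,np.ones((3,3),np.uint8))
    cs,_=cv2.findContours(m,cv2.RETR_EXTERNAL,cv2.CHAIN_APPROX_NONE); k=max(cs,key=cv2.contourArea)
    hull=cv2.drawContours(np.zeros_like(m),[cv2.convexHull(k)],-1,1,-1)
    cap=(hull>0)&(S<60)&(V>120); v,u=np.nonzero(cap)
    P=ray(c,u.mean(),v.mean(),80); print(col,"hull",hull.sum(),"cap",cap.sum(),(u.mean().round(1),v.mean().round(1)),P.round(1)); return P[:2]
TR=np.array([524.6,291.8]); TA=np.radians(-1.9); PAD=[628.5,-20.8]
def slot(x): return TR+x*np.array([np.cos(TA),np.sin(TA)])
def job(col,sx,P=None):
    P=find(col) if P is None else P
    grip(91,40); goto([*P,200],down(90)); move_linear([*P,21.5],speed=130); grip(0,50); wait(.1)
    w=current_gripper_width(); print("w",w,current_grasp_force())
    if w<50: return
    move_linear([*P,230]); goto([*PAD,200],down(90)); move_linear([*PAD,140],speed=100); wait(.2)
    f0=np.array(current_contact_force())
    t=move_linear([*PAD,108],speed=25,f_stop=18); wait(1.3)
    print("press",t,np.round(current_eef_pos(),1),(np.array(current_contact_force())-f0).round(1),current_grasp_force())
    move_linear([*PAD,200]); s=slot(sx); goto([*s,140],down(88.1)); wait(.1); move_linear([*s,50],speed=100)
    t=move_linear([*s,22],speed=25,f_stop=5); print("place",t,np.round(current_eef_pos(),1))
    grip(74); wait(.2); move_linear([*s,140]); print("t",current_t())
E
python3 - <<'E'
from h import *
for k in ("blue","black"): find(k)
P=find("yellow"); job("yellow",75,P)
goto([640,0,260],down(90))
cv2.imwrite("pics/ay.png",snapshot("top")); find("blue"); find("black")
E
```

```text
blue hull 480 cap 123 (np.float64(478.0), np.float64(331.8)) [ 426.9 -383.5   80. ]
black hull 540 cap 150 (np.float64(414.5), np.float64(327.5)) [ 439.4 -252.4   80. ]
yellow hull 553 cap 117 (np.float64(413.5), np.float64(255.7)) [ 587.7 -258.4   80. ]
w 57.39371217600874 50.000783801078796
press True [628.7 -20.8 117.6] [-2.5 -0.9 10.1] 50.00255048274994
place True [599.4 289.2  25.6]
t 61.375
blue hull 496 cap 123 (np.float64(478.5), np.float64(331.9)) [ 426.8 -384.6   80. ]
black hull 585 cap 152 (np.float64(414.6), np.float64(327.5)) [ 439.4 -252.6   80. ]
```

Yellow was pressed with its base at about 96.0 mm (full travel), and the tray floor was confirmed at 4.1 mm. Blue next, then black.

```bash
python3 - <<'E'
from h import *
job("blue",0)
goto([640,0,260],down(90)); print("pink-safe check"); P=find("black"); job("black",-75,P)
goto([640,0,260],down(90)); wait(.3)
im=snapshot("top"); cv2.imwrite("pics/end.png",im); print(current_t())
E
```

```text
blue hull 493 cap 123 (np.float64(478.5), np.float64(331.9)) [ 426.8 -384.6   80. ]
w 57.145007017523135 50.000826716423035
press True [628.7 -20.8 117.6] [-2.3  0.8 10.7] 50.00262379646301
place True [524.5 291.7  25.6]
t 78.9417
pink-safe check
black hull 585 cap 152 (np.float64(414.6), np.float64(327.5)) [ 439.4 -252.6   80. ]
w 57.21042195662752 50.000980496406555
press True [628.7 -20.8 117.6] [-3.1  0.2 11.5] 50.00268995761871
place True [449.5 294.2  25.6]
t 95.75
97.4833
```

View pics/end.png

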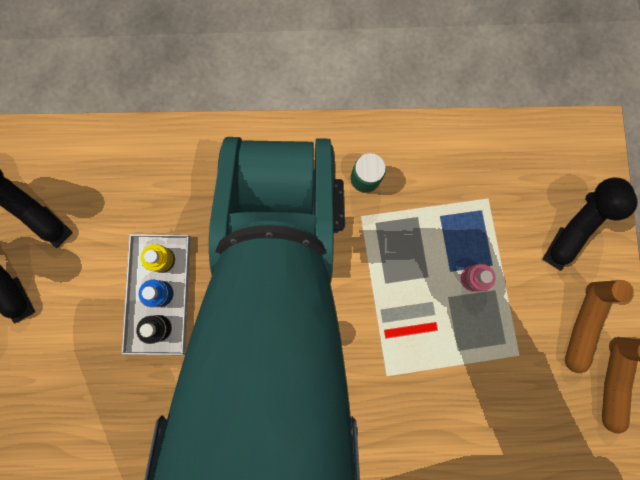

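All three bottles stand in the tray at (157,258), (155,293) and (153,329), and the pink one is untouched at (478,278). One scene view will confirm the stand and bystanders.

```bash
python3 - <<'E'
from h import *
goto([640,-250,300],down(90)); wait(.3); cv2.imwrite("pics/end_s.png",snapshot("scene"))
E
```

```text
(no output)
```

View pics/end_s.png

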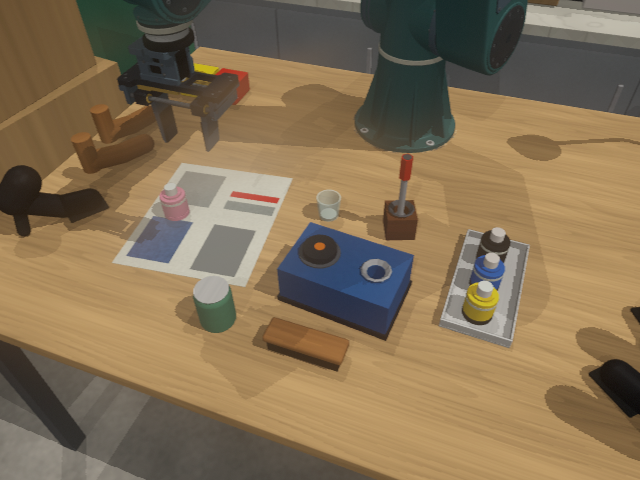

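The scene view shows the extension upright in its stand at (402,200) and the three bottles upright in the tray. The jar (329,205), tin (214,304) and brush (305,342) have not moved.

```bash
python3 -c "
from bench import *
print(sign_off(), current_t())"
```

```text
the job is handed in; nothing more can be done
the job is handed in; nothing more can be done
```

I handed the job in at about 99 s: nut turned to its stop (inferred from torque and a 153° grain turn, not read directly), extension back in its stand, yellow, blue and black (no red there) pressed and standing in the tray, and jar, brush and tin left alone; the verdict was not shown.

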